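Shut the gas cock of the soldering-bench burner

TASK

Shut off the gas to the bench burner: turn the lever of the cock in the burner's own pipe clockwise (seen from above), about a quarter turn, until it meets its stop and lies square across the pipe. The other cock, in the pipe that ends in a ribbed hose nozzle, must stay open just as it is. Let go of the lever when done.

Things in the scene. Friction and masses are not known exactly. Their poses are not given: they have to be found in the camera images.
- burner: burner unit, fixed: level 21 mm steel pipe from a floor flange through a brass gas cock to an upright burner. Origin on the bench under the cock's vertical turning axis; x along the pipe to the burner, z up. Flange (60 mm wide) and elbow (72 mm high) at x -130 mm; burner (foot 84 mm wide, 172 mm tall) at x +125 mm. Pipe top 66 mm high. Stands left or right of the hose outlet.
- burner_cock (a joint): angle of the burner cock's lever, rad. 0 = open: lever over the pipe, pointing away from the burner (-x of burner). Grows clockwise seen from above to 1.571 = shut, a hard stop: lever square across the pipe, pointing to +y of burner. Starts open or nearly so. Friction about 0.3 N m; it stays where left.
- burner_grip (a point): middle of the grip of the burner cock's lever, 70 mm from the turning axis, 100 mm above the bench; swings with the lever, its x axis pointing along the lever to the turning axis. Level bar ending 102 mm from the axis; from 40 mm outward a black sleeve 16 mm wide, 12 mm thick (94 to 106 mm high), free all round; the pipe top is 28 mm below it when open.
- outlet_grip (a point): the same point on the lever of the other cock, an identical twin in a pipe that ends in a low ribbed brass hose nozzle (no burner; nothing over 112 mm tall). It is open or nearly so; leave it as it is.

How it is judged:
At the end, for the whole second after the job is handed in: The burner cock's lever is at its shut stop or within 10 degrees of it, at rest; the hose outlet's lever grip is within 15 mm of where it began (value of joint burner_cock above 1.39 rad and velocity of joint burner_cock between -0.05 and 0.05 rad/s and distance of outlet_grip from where it was at the start of the episode below 0.015 m); the robot touches nothing.
It fails at once if the hose outlet's lever is moved by more than 15 mm (distance of outlet_grip from where it was at the start of the episode above 0.015 m).
It also fails if it takes over 35 s, if anything falls off the work surface, if the arm or the gripper's body presses on something with over 40 N, if the wrist force passes 120 N, or if a joint passes its speed limit or range.

ROBOT

A 6-joint arm with a two-finger parallel gripper is mounted at the origin on the work surface. World frame = base frame: x ahead of the robot, y to its left, z up, the work surface at z = 0. Lengths are in m, angles in rad, forces in N, time in s.
With the tool pointing down it reaches from about 0.225 to 0.875 m from the base axis. Payload 3.4 kg.
Tool frame: the origin (TCP) lies midway between the tips of the shut fingers; the grasp point (between the pads) lies 19 mm behind it (manip.grip_point_offset is the distance from the TCP to the grasp point, in m); z points along the fingers, y is the line along which they close (so a half turn about z gives the same grasp; the last joint's range is limited). The gripper opens to 85 mm and grips with 20 to 120 N. Pads are 22 mm wide; open, the fingers measure 114 mm over their backs; the gripper's body (76 mm by 85 mm) begins 54 mm behind the grasp point. The pads swing forward as they close: fully open they stand 13 mm farther back than shut.
Start: joints at [-1.465, 0.276, 1.505, -0, 1.361, -0.121], TCP at [0.129, -0.56, 0.231] pointing down, gripper open.
Joint ranges: [-2.89, 2.89], [-0.75, 2.08], [0.22, 2.7], [-1.18, 4.32], [0.11, 2.71], [-2.7, 2.7]. Speed limits (rad/s): [2.57, 2.57, 3.14, 3.14, 3.14, 3.14].

INTERFACE

Orientations are given as a unit quaternion [w, x, y, z].
In Python, from rig import manip gives the robot as it stands.
- The arm moves only by the shell command python3 -m handwheel 'ROWS' [FORCE]. ROWS is JSON, a list of rows, each an object with "translation": the shift along the tool's x, y, z in m, a list of three; "angular": the turn, a rotation vector about the tool's x, y, z in degrees, a list of three; "hand": the closure, from 0 (fully open) to 1 (shut). A call has 1 to 10 rows; each row shifts and turns the commanded pose from where the row before left it, along the tool's axes as they then stand; what a row does not reach is not made up. A row lasts 1/12 s, in which the tool goes at most 41.7 mm and 7.16 degrees, less where a joint would pass 70% of its speed; a pose out of reach is approached as far as the arm can. A call with a gripper value outside its range is refused whole. The fingers move at their own pace and stop on an object; FORCE is the grip in N (left out, the last holds). Time passes only in rows, so rows that do not move let the fingers close. It gives the time, the measured TCP pose, the force, the opening and the grip force at its end, in the units of the state.
- manip.get_state(): the state, without advancing time (a new reading comes with each control period).
- manip.get_image(name): name is "scene" or "top" or "wrist"; returns the picture (400x640x3 uint8, red, green, blue); there is no depth.
- manip.camera_info(name): a dict with "camera_matrix" (3x3 intrinsics, pixels), "k1" (the pictures are not rectified: a ray, as slopes to the right and down, at radius r is drawn at 1 + k1 r^2 times it, then the intrinsics apply), "eye" and "orientation" of the camera in the world; the wrist camera has in their place "tool_from_camera" (4x4, takes a point from camera to tool coordinates, whose origin is the TCP and whose axes are the flange's). Camera axes: x right, y down, z forward; pixel columns grow to the right and rows downward; lengths in m; the calibration is good to about 2 mm. A picture is of the moment at which its call begins: read the wrist's pose just before it. camera_info takes no time and is no camera call.
- manip.sign_off(): hands the job in; it is judged then, once.
The state is a dict: "clock": time; "qpos": joint angles; "qd": joint speeds; "effort": joint torques, N m; "position": TCP position; "ee_rot": TCP orientation; "contact_force": force on the tool from outside, world axes, zero at the start; "moment": the same for the moment, N m; "width": finger opening in m; "gripper_force": force on a finger pad.
Only numpy, scipy, OpenCV 4.12 (cv2) and the standard library are available. Lean on these libraries where they do the work, as an engineer would, in place of code of your own. Each camera call takes 0.05 s, during which the arm holds its last target. There are 200 camera calls.

## Working session

There is one attempt and no reset: what is moved stays moved. The work goes in short steps, Python scripts to look and compute and a shell command to move; the robot and the scene stay as the last step left them, time stands still between calls to the robot, and variables do not carry over. Pictures are saved under pics/ and viewed, at most 10 in all, crops included, and the job is handed in when it is done.

```bash
mkdir -p pics
python3 - <<'E'
from rig import manip
import cv2,numpy as np
s=manip.get_state();print(s['clock'],s['position'],s['ee_rot'],s['width'])
for n in("top","scene"):
    cv2.imwrite(f'pics/{n}1.png',manip.get_image(n)[:,:,::-1]);print(n,manip.camera_info(n))
print(manip.camera_info("wrist"))
E
```

```text
0.0 [ 0.12924468 -0.55974114  0.23043816] [-9.15025164e-04  9.93576995e-01  1.13154392e-01  1.93909904e-05] 0.08573698923272696
top {'camera_matrix': array([[381.18051549,   0.        , 315.27087745],
       [  0.        , 381.18051549, 201.84259906],
       [  0.        ,   0.        ,   1.        ]]), 'k1': 0.024602283098923285, 'eye': array([0.49142249, 0.02433384, 0.87465118]), 'orientation': array([-0.0214803 ,  0.70739062, -0.70624824,  0.01872247])}
scene {'camera_matrix': array([[477.54044691,   0.        , 321.22060394],
       [  0.        , 477.54044691, 202.77158782],
       [  0.        ,   0.        ,   1.        ]]), 'k1': -0.04137703431637807, 'eye': array([ 1.10917133, -0.21006865,  0.70877597]), 'orientation': array([-0.30271626,  0.75942998,  0.53644098, -0.2094279 ])}
{'camera_matrix': array([[318.62298226,   0.        , 317.25642497],
       [  0.        , 318.62298226, 198.01922983],
       [  0.        ,   0.        ,   1.        ]]), 'k1': -0.05250199761818009, 'tool_from_camera': array([[-1.93351430e-05, -9.63189562e-01, -2.68823114e-01,
         6.81695917e-02],
       [ 9.99999915e-01,  9.20991820e-05, -4.01915262e-04,
         8.77073060e-04],
       [ 4.11878974e-04, -2.68823099e-01,  9.63189479e-01,
        -1.41903700e-01],
       [ 0.00000000e+00,  0.00000000e+00,  0.00000000e+00,
         1.00000000e+00]])}
```

View pics/top1.png

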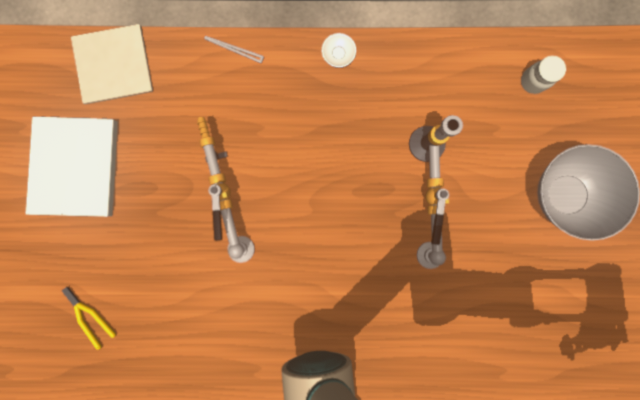

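View pics/scene1.png

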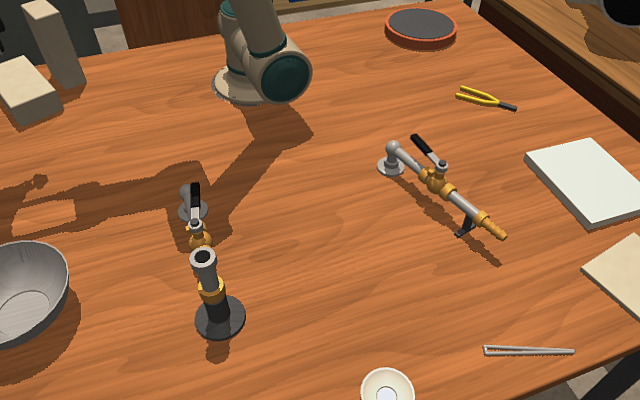

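The burner unit is the right one in the top view: cock axis near (443,195), lever end near (436,245), burner top near (453,125). The hose outlet is the left one. I'll cast rays for those points.

```bash
cat > h.py <<'E'
from rig import manip
import numpy as np,cv2
from scipy.spatial.transform import Rotation as R
def q(w): return R.from_quat(np.r_[w[1:],w[0]])
def ray(n,uv,st=None):
    c=manip.camera_info(n);K=c['camera_matrix']
    d=(np.array(uv)-K[:2,2])/[K[0,0],K[1,1]];p=d.copy()
    for _ in range(20): p=d/(1+c['k1']*(p@p))
    v=np.r_[p,1]
    if n=='wrist':
        T=c['tool_from_camera'];Q=q(st['ee_rot'])
        return Q.apply(T[:3,3])+st['position'],Q.apply(T[:3,:3]@v)
    return np.array(c['eye']),q(c['orientation']).apply(v)
def at(n,uv,z,st=None):
    e,d=ray(n,uv,st);return e+d*(z-e[2])/d[2]
E
python3 - <<'E'
from h import *
im=cv2.imread('pics/top1.png')
m=(im.max(2)<50).astype(np.uint8);m[:, :425]=0;m[:,450:]=0;m[:205]=0;m[250:]=0
ys,xs=np.nonzero(m);print(len(xs),xs.min(),xs.max(),ys.min(),ys.max())
n,l,st,ce=cv2.connectedComponentsWithStats(m);print(st,ce)
for nm,uv,z in(('axis',(443,195),.105),('sleeve mid',(437.5,230),.106),('burner top',(453,125),.172),('flange elbow',(436,257),.07),('end',(436,245),.106)):print(nm,at('top',uv,z).round(4))
s=manip.get_state();print(q(s['ee_rot']).as_matrix().round(3))
E
```

```text
Traceback (most recent call last):
ValueError: zero-size array to reduction operation minimum which has no identity
```

```bash
python3 - <<'E'
from h import *
im=cv2.imread('pics/top1.png')
print(im[230,425:450].max(1), im[205:255,438].max(1))
for nm,uv,z in(('axis',(443,195),.105),('sleeve mid',(437.5,230),.106),('burner top',(453,125),.172),('flange elbow',(436,257),.07),('end',(436,245),.106)):print(nm,at('top',uv,z).round(4))
s=manip.get_state();print(q(s['ee_rot']).as_matrix().round(3))
E
python3 - <<'E'
import cv2
im=cv2.imread('pics/top1.png')[100:280,370:510]
cv2.imwrite('pics/crop1.png',cv2.resize(im,None,fx=3.3,fy=3.3,interpolation=cv2.INTER_NEAREST))
E
```

```text
[125 125 126 126 126 121 107  92  72  66  68  69  69  68  67  69  85 112
 123 125 125 125 125 137 170] [200 200 202 205 211 216 218 212 182 130  90  79  79  79  78  79  78  78
  76  75  72  69  70  68  68  68  68  67  67  66  67  66  66  66  66  66
  65  66  71  94 123 139 143 144 143 141 131 122 122 127]
axis [ 0.5494 -0.2301  0.105 ]
sleeve mid [ 0.479  -0.2176  0.106 ]
burner top [ 0.6748 -0.2285  0.172 ]
flange elbow [ 0.4222 -0.2248  0.07  ]
end [ 0.4491 -0.2141  0.106 ]
[[ 0.974  0.225 -0.   ]
 [ 0.225 -0.974  0.002]
 [ 0.    -0.002 -1.   ]]
```

View pics/crop1.png

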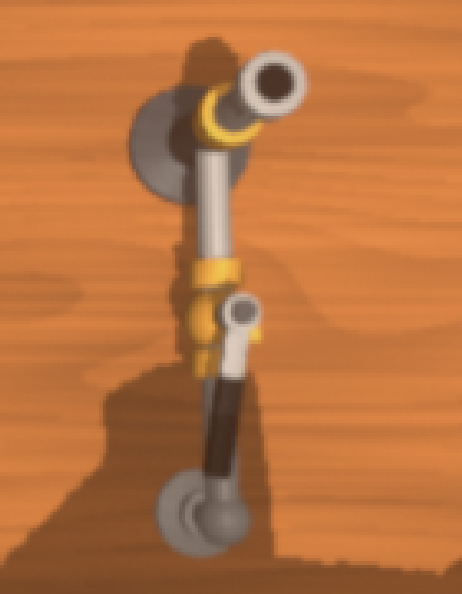

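Top view gives the cock axis at (0.549,-0.229), with the lever already about 10° clockwise and the pipe along world +x. I'll go above the −y side of the lever with the fingers shut.

```bash
python3 -m handwheel '[{"translation":[0.034,-0.0186,0],"angular":[0,0,0],"hand":1},{"translation":[0.034,-0.0186,0],"angular":[0,0,0],"hand":1},{"translation":[0.034,-0.0186,0],"angular":[0,0,0],"hand":1},{"translation":[0.034,-0.0186,0],"angular":[0,0,0],"hand":1},{"translation":[0.034,-0.0186,0],"angular":[0,0,0],"hand":1},{"translation":[0.034,-0.0186,0],"angular":[0,0,0],"hand":1},{"translation":[0.034,-0.0186,0],"angular":[0,0,0],"hand":1},{"translation":[0.034,-0.0186,0],"angular":[0,0,0],"hand":1},{"translation":[0.034,-0.0186,0],"angular":[0,0,0],"hand":1},{"translation":[0.034,-0.0186,0],"angular":[0,0,0],"hand":1}]' 20
python3 -m handwheel '[{"translation":[0.034,-0.0186,0],"angular":[0,0,0],"hand":1},{"translation":[0.034,-0.0186,0],"angular":[0,0,0],"hand":1},{"translation":[0,0,0],"angular":[0,0,6],"hand":1},{"translation":[0,0,0],"angular":[0,0,6],"hand":1},{"translation":[0,0,0],"angular":[0,0,6],"hand":1},{"translation":[0,0,0],"angular":[0,0,5],"hand":1},{"translation":[0,0,0],"angular":[0,0,0],"hand":1}]'
python3 - <<'E'
from h import *
s=manip.get_state();print(s['clock'],s['position'],s['width'],s['qpos']);print(q(s['ee_rot']).as_matrix().round(3))
cv2.imwrite('pics/w1.png',manip.get_image('wrist')[:,:,::-1])
E
```

```text
clock: 0.93
position: [0.4197, -0.3009, 0.231]
ee_rot: [-0.0, 0.994, 0.113, -0.0]
contact_force: [1.0, -0.3, 0.2]
width: 0.0
gripper_force: 0.0
clock: 1.52
position: [0.4765, -0.2507, 0.2308]
ee_rot: [-0.0, 0.996, -0.088, -0.001]
contact_force: [-0.2, 1.1, -1.2]
width: 0.0001
gripper_force: 0.0
1.5167 [ 0.47654469 -0.25067562  0.23077007] 6.721227421289052e-05 [-6.13422647e-01  2.21785778e-01  1.58152443e+00 -1.15100151e-04
  1.33937564e+00  1.13282606e+00]
[[ 0.985 -0.175 -0.001]
 [-0.175 -0.985  0.001]
 [-0.001 -0.    -1.   ]]
```

View pics/w1.png

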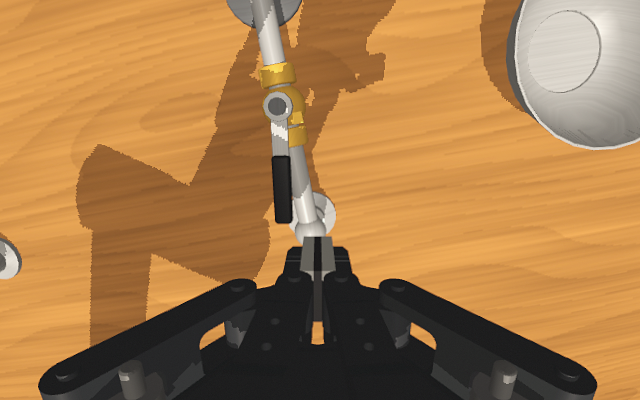

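Wrist view: cock axis cap at (277,106), sleeve from (281,156) to (284,222); the shut fingertips are right of the lever. j6 would run near its limit if the tool followed the lever from here, so I'll turn the tool back 90° and push with the pads' edge face.

Run:
```python
from h import *
s=manip.get_state()
im=cv2.imread('pics/w1.png');m=(im.max(2)<60).astype(np.uint8);m[:150]=0;m[226:]=0;m[:,:260]=0;m[:,296:]=0
n,l,st,ce=cv2.connectedComponentsWithStats(m);i=1+np.argmax(st[1:,4]);print(st[i],ce[i])
A=at('wrist',(277,106),.112,s);M=at('wrist',ce[i],.103,s);print(A,M,np.degrees(np.arctan2(*(M-A)[1::-1])),np.linalg.norm((M-A)[:2]))
print(at('top',(443.3,194.2),.112))
```

```text
[ 272  156   20   67 1182] [281.89340102 188.47631134]
[ 0.55185175 -0.23229714  0.112     ] [ 0.48334231 -0.22132042  0.103     ] 170.897326467972 0.06938322194844095
[ 0.55051505 -0.22845234  0.112     ]
```

```bash
python3 -m handwheel '[{"translation":[0,0,0],"angular":[0,0,-7],"hand":1},{"translation":[0,0,0],"angular":[0,0,-7],"hand":1},{"translation":[0,0,0],"angular":[0,0,-7],"hand":1},{"translation":[0,0,0],"angular":[0,0,-7],"hand":1},{"translation":[0,0,0],"angular":[0,0,-7],"hand":1},{"translation":[0,0,0],"angular":[0,0,-7],"hand":1},{"translation":[0,0,0],"angular":[0,0,-7],"hand":1},{"translation":[0,0,0],"angular":[0,0,-7],"hand":1},{"translation":[0,0,0],"angular":[0,0,-7],"hand":1},{"translation":[0,0,0],"angular":[0,0,-7],"hand":1}]'
python3 -m handwheel '[{"translation":[0,0,0],"angular":[0,0,-7],"hand":1},{"translation":[0,0,0],"angular":[0,0,-7],"hand":1},{"translation":[0,0,0],"angular":[0,0,-6],"hand":1},{"translation":[0,0,0],"angular":[0,0,0],"hand":1}]'
python3 -c "
from h import *
s=manip.get_state();print(s['position'],s['qpos']);print(q(s['ee_rot']).as_matrix().round(3))"
```

```text
clock: 2.4
position: [0.4764, -0.2511, 0.2311]
ee_rot: [-0.0, 0.864, 0.504, -0.0]
contact_force: [-0.2, 0.2, 0.4]
width: 0.0001
gripper_force: 0.0
clock: 2.73
position: [0.4764, -0.2511, 0.2311]
ee_rot: [-0.0, 0.765, 0.644, -0.0]
contact_force: [-0.3, -0.2, 0.3]
width: 0.0002
gripper_force: 0.0
[ 0.47643537 -0.25112809  0.23109198] [-6.14263265e-01  2.21396765e-01  1.58123584e+00 -6.98117995e-05
  1.33937714e+00 -4.43031934e-01]
[[ 0.17   0.985 -0.   ]
 [ 0.985 -0.17   0.   ]
 [ 0.    -0.    -1.   ]]
```

```bash
python3 -m handwheel '[{"translation":[0,0,0.03],"angular":[0,0,0],"hand":1},{"translation":[0,0,0.03],"angular":[0,0,0],"hand":1},{"translation":[0,0,0.03],"angular":[0,0,0],"hand":1},{"translation":[0,0,0.03],"angular":[0,0,0],"hand":1},{"translation":[0,0,0.027],"angular":[0,0,0],"hand":1},{"translation":[0,0,0],"angular":[0,0,0],"hand":1}]'
python3 -c "
from h import *
s=manip.get_state();print(s['position'],s['qpos'])
cv2.imwrite('pics/w2.png',manip.get_image('wrist')[:,:,::-1])"
```

```text
clock: 3.23
position: [0.473, -0.2487, 0.0794]
ee_rot: [-0.005, 0.767, 0.642, -0.001]
contact_force: [-0.4, 0.8, 0.3]
width: 0.0002
gripper_force: 0.0
[ 0.47295628 -0.24873518  0.07935081] [-6.14361536e-01  3.52190196e-01  1.80717869e+00 -7.33844779e-05
  9.93406496e-01 -4.38204540e-01]
```

View pics/w2.png

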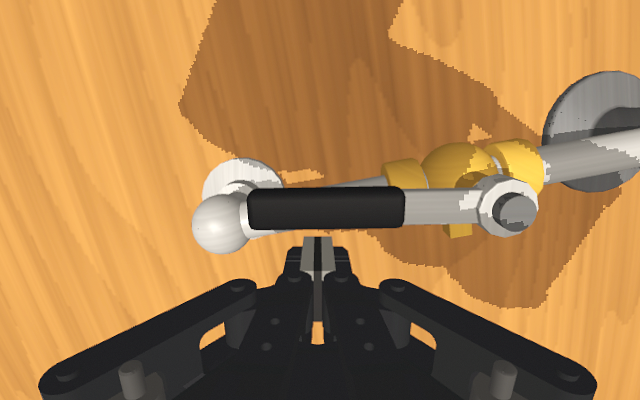

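Wrist view: fingertips (318,237) stand just beside the sleeve's middle (lower edge row 228, columns 248–405). Pushing now.

```bash
python3 -m handwheel '[{"translation":[0.006,0,-0.002],"angular":[0,0,0],"hand":1},{"translation":[0.006,0,0],"angular":[0,0,0],"hand":1},{"translation":[0.0074,-0.0016,0],"angular":[0,0,6],"hand":1},{"translation":[0.0074,-0.0016,0],"angular":[0,0,6],"hand":1},{"translation":[0.0074,-0.0016,0],"angular":[0,0,6],"hand":1},{"translation":[0.0074,-0.0016,0],"angular":[0,0,6],"hand":1},{"translation":[0.0074,-0.0016,0],"angular":[0,0,6],"hand":1},{"translation":[0.0074,-0.0016,0],"angular":[0,0,6],"hand":1},{"translation":[0.0074,-0.0016,0],"angular":[0,0,6],"hand":1},{"translation":[0.0074,-0.0016,0],"angular":[0,0,6],"hand":1}]'
python3 -m handwheel '[{"translation":[0.0074,-0.0016,0],"angular":[0,0,6],"hand":1},{"translation":[0.0074,-0.0016,0],"angular":[0,0,6],"hand":1},{"translation":[0,0,0],"angular":[0,0,0],"hand":1}]'
python3 -c "
from h import *
s=manip.get_state();print(s['position'],s['qpos'],s['contact_force'],s['moment']);M=q(s['ee_rot']).as_matrix();print(M.round(3)); print(M.T@(np.array([.551,-.231,.08])-s['position']))
cv2.imwrite('pics/w3.png',manip.get_image('wrist')[:,:,::-1])"
```

```text
clock: 4.12
position: [0.4973, -0.1842, 0.0885]
ee_rot: [0.002, 0.962, 0.274, -0.001]
contact_force: [-3.3, -3.4, 1.0]
width: -0.0001
gripper_force: 2.7
clock: 4.37
position: [0.5098, -0.1731, 0.0884]
ee_rot: [0.001, 0.985, 0.173, 0.001]
contact_force: [-0.9, -0.6, 1.6]
width: 0.0001
gripper_force: 0.9
[ 0.50975612 -0.1731414   0.08837473] [-4.56187984e-01  3.40953909e-01  1.79763407e+00 -8.90409282e-04
  1.00082555e+00  7.66583991e-01] [-0.94787246 -0.64913698  1.57789605] [-0.03160152  0.32111044 -0.01429987]
[[ 0.94   0.341  0.002]
 [ 0.341 -0.94  -0.002]
 [ 0.001  0.002 -1.   ]]
[0.01899802 0.0684472  0.00853627]
```

View pics/w3.png

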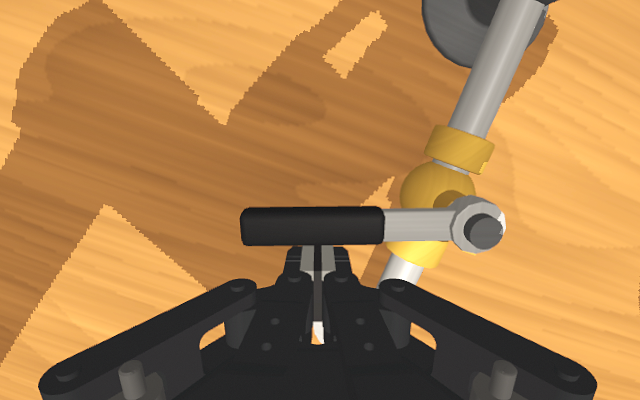

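The lever follows the fingers well; it's about 20° short of square to the pipe. Continuing, then small steps until it meets the stop.

```bash
python3 -m handwheel '[{"translation":[0.0074,-0.0016,0.003],"angular":[0,0,6],"hand":1},{"translation":[0.0074,-0.0016,0.002],"angular":[0,0,6],"hand":1},{"translation":[0.0037,-0.0008,0],"angular":[0,0,3],"hand":1},{"translation":[0,0,0],"angular":[0,0,0],"hand":1}]'
python3 -m handwheel '[{"translation":[0.003,-0.0006,0],"angular":[0,0,2],"hand":1},{"translation":[0.002,0,0],"angular":[0,0,2],"hand":1},{"translation":[0,0,0],"angular":[0,0,0],"hand":1}]'
```

```text
clock: 4.75
position: [0.5257, -0.1643, 0.0823]
ee_rot: [-0.0, 0.999, 0.045, 0.0]
contact_force: [-3.2, 0.7, 1.5]
width: -0.0002
gripper_force: 1.4
clock: 5.0
position: [0.5299, -0.1631, 0.082]
ee_rot: [-0.001, 1.0, 0.01, -0.001]
contact_force: [-4.1, 3.0, 2.5]
width: 0.0001
gripper_force: 2.0
```

```bash
python3 -m handwheel '[{"translation":[0.002,0,0],"angular":[0,0,0],"hand":1},{"translation":[0.0015,0,0],"angular":[0,0,0],"hand":1},{"translation":[0,0,0],"angular":[0,0,0],"hand":1}]'
```

```text
clock: 5.25
position: [0.5318, -0.1631, 0.0817]
ee_rot: [-0.001, 1.0, 0.01, -0.002]
contact_force: [-6.7, 2.5, 4.8]
width: 0.0001
gripper_force: 3.7
```

```bash
python3 -m handwheel '[{"translation":[0.002,0,0],"angular":[0,0,0],"hand":1},{"translation":[0,0,0],"angular":[0,0,0],"hand":1}]'
python3 -m handwheel '[{"translation":[0.002,0,0],"angular":[0,0,0],"hand":1},{"translation":[0,0,0],"angular":[0,0,0],"hand":1}]'
```

```text
clock: 5.42
position: [0.5318, -0.163, 0.0816]
ee_rot: [-0.001, 1.0, 0.011, -0.004]
contact_force: [-10.5, 1.7, 8.7]
width: 0.0003
gripper_force: 5.7
clock: 5.58
position: [0.5318, -0.163, 0.0816]
ee_rot: [-0.001, 1.0, 0.011, -0.006]
contact_force: [-15.6, 0.9, 11.3]
width: 0.0001
gripper_force: 7.8
```

The position has stalled at x=0.5318 while the force climbs, so the lever is on its stop. Backing off (tool −x), then up.

```bash
python3 -m handwheel '[{"translation":[-0.01,0,0],"angular":[0,0,0],"hand":1},{"translation":[-0.02,0,0],"angular":[0,0,0],"hand":1},{"translation":[-0.01,0,-0.01],"angular":[0,0,0],"hand":1},{"translation":[0,0,-0.03],"angular":[0,0,0],"hand":1},{"translation":[0,0,-0.04],"angular":[0,0,0],"hand":1},{"translation":[0,0,-0.04],"angular":[0,0,0],"hand":1},{"translation":[-0.03,0,-0.02],"angular":[0,0,0],"hand":1},{"translation":[-0.03,0,0],"angular":[0,0,0],"hand":1},{"translation":[0,0,0],"angular":[0,0,0],"hand":1},{"translation":[0,0,0],"angular":[0,0,0],"hand":1}]'
python3 -c "
from h import *
cv2.imwrite('pics/w4.png',manip.get_image('wrist')[:,:,::-1])"
```

```text
clock: 6.42
position: [0.4381, -0.1658, 0.2231]
ee_rot: [0.001, 1.0, 0.009, 0.002]
contact_force: [0.5, -0.2, 0.6]
width: 0.0001
gripper_force: 0.0
```

View pics/w4.png

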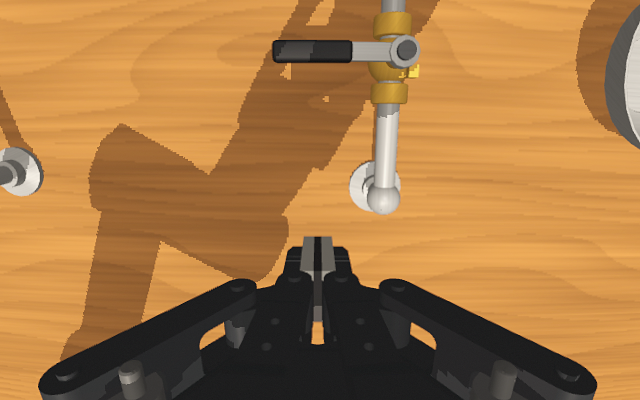

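The lever, from the cap at (404,50) to the sleeve end at (273,50), lies square across the pipe. The gripper is clear of everything.

```bash
python3 -c "
from rig import manip
print(manip.sign_off())"
```

```text
the job is handed in; nothing more can be done
None
```

The burner cock is turned clockwise to its stop, its lever lies square across the pipe, the hose outlet was never touched, and the job is handed in with the arm clear (about 6.5 s used; no verdict was returned).

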